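Clear the trimming plate and return the scraper to its row

TASK

The trimming plate is littered with the five cut-off bits of moulding. Wipe them all off its open front edge into the scrap pan with the scraper block that was left standing on the bench, not with the fingers, then put that scraper back where it belongs in the rack, standing between the next narrower and the next wider one: these have crept together, so push them apart to make room, but leave them standing in the rack. Do not knock the cutters, the screw cup or the label roll aside.

Things in the scene. Friction and masses are not known exactly. Their poses are not given: they have to be found in the camera images.
- trim_plate: Aluminium plate fixed to the bench. Origin on the bench under its middle; x points from the open front edge to the back, y left, z up. Flat top 30 mm above the bench, x from -95 to +95 mm, y from -70 to +70 mm, between rails 8 mm thick and 12 mm high along both sides and the back. Front edge open, the scrap pan below it.
- plate_top (a point): Middle of the plate's flat top, 30 mm above the bench; axes as the plate.
- pan_floor (a point): Middle of the open part of the steel scrap pan's floor, 2 mm above the bench, 132 mm in front of the plate's middle; axes as the plate. The pan reaches from under the plate's front edge to x = -37 mm of this point, is 152 mm wide inside; its walls stand 18 mm above the bench, lower than the plate's top.
- rack: Low open tray of dark steel fixed to the bench, for the row of scraper blocks. Origin on the bench under its middle; the row runs along its x, narrowest block at -x, widest at +x; blades along its y. Floor 4 mm above the bench; inside 116 mm long (x), 118 mm wide (y); end walls 22 mm, side walls 14 mm high.
- scraper_90: Scraper block 90 mm wide: white sole 20 mm thick, aluminium body 24 mm thick (top 24 mm above the underside); on its middle a black grip, 40 mm along the blade, 16 mm thick, top at 74 mm. Origin: centre of the underside; y along the blade, x across. Starts on the bench left of the plate, a vice 82 mm high close behind it. Sole 1 mm above the plate still pushes every offcut. 0.2 kg.
- scraper_50: Scraper block 50 mm wide: white sole 20 mm thick, aluminium body 24 mm thick (top 24 mm above the underside); on its middle a black grip, 40 mm along the blade, 16 mm thick, top at 74 mm. Origin: centre of the underside; y along the blade, x across. First in the rack.
- scraper_70: Scraper block 70 mm wide: white sole 20 mm thick, aluminium body 24 mm thick (top 24 mm above the underside); on its middle a black grip, 40 mm along the blade, 16 mm thick, top at 74 mm. Origin: centre of the underside; y along the blade, x across. Second in the rack, close beside the 50 mm one.
- scraper_110: Scraper block 110 mm wide: white sole 20 mm thick, aluminium body 24 mm thick (top 24 mm above the underside); on its middle a black grip, 40 mm along the blade, 16 mm thick, top at 74 mm. Origin: centre of the underside; y along the blade, x across. Last in the rack: 4 to 20 mm from the 70 mm block, 18 to 28 mm from the end wall. In the row, take grips by their ends (along y).
- offcut_1: Cut-off moulding gate, a small block of dark grey plastic with a stub, up to 17 mm long, 8 to 11 mm wide and 6 to 8 mm high, lying on the plate, its middle at least 15 mm from the side rails and 45 mm from the back one. Origin: about the middle of its underside.
- offcut_2: Cut-off moulding gate, a small block of dark grey plastic with a stub, up to 17 mm long, 8 to 11 mm wide and 6 to 8 mm high, lying on the plate, its middle at least 15 mm from the side rails and 45 mm from the back one. Origin: about the middle of its underside.
- offcut_3: Cut-off moulding gate, a small block of dark grey plastic with a stub, up to 17 mm long, 8 to 11 mm wide and 6 to 8 mm high, lying on the plate, its middle at least 15 mm from the side rails and 45 mm from the back one. Origin: about the middle of its underside.
- offcut_4: Cut-off moulding gate, a small block of dark grey plastic with a stub, up to 17 mm long, 8 to 11 mm wide and 6 to 8 mm high, lying on the plate, its middle at least 15 mm from the side rails and 45 mm from the back one. Origin: about the middle of its underside.
- offcut_5: Cut-off moulding gate, a small block of dark grey plastic with a stub, up to 17 mm long, 8 to 11 mm wide and 6 to 8 mm high, lying on the plate, its middle at least 15 mm from the side rails and 45 mm from the back one. Origin: about the middle of its underside.
- flush_cutters: Blue-handled flush cutters, 127 mm long, 13 mm high, lying behind the plate; bystander. Origin: middle of the underside.
- screw_cup: Small white cup of screws, 58 mm across, 26 mm high, behind the rack; bystander. Origin: centre of its underside.
- label_roll: White label roll lying flat, 58 mm across, 25 mm high, between the scrap pan and the rack, at their front; bystander. Origin: centre of its underside.
Not all that is in view belongs to the job. Leave any purple look-alike of the scraper_70 alone.

How it is judged (in metres and radians):
On the way, in this order (a step that is already met when the one before it is completed fails the run):
1. all five offcuts lie in the scrap pan (x of offcut_1 in the frame of pan_floor between -0.04 and 0.046 m and y of offcut_1 in the frame of pan_floor between -0.078 and 0.078 m and z of each of offcut_1, offcut_2, offcut_3, offcut_4, offcut_5 in the frame of pan_floor below 0.022 m and x of offcut_2 in the frame of pan_floor between -0.04 and 0.046 m and y of offcut_2 in the frame of pan_floor between -0.078 and 0.078 m and x of offcut_3 in the frame of pan_floor between -0.04 and 0.046 m and y of offcut_3 in the frame of pan_floor between -0.078 and 0.078 m and x of offcut_4 in the frame of pan_floor between -0.04 and 0.046 m and y of offcut_4 in the frame of pan_floor between -0.078 and 0.078 m and x of offcut_5 in the frame of pan_floor between -0.04 and 0.046 m and y of offcut_5 in the frame of pan_floor between -0.078 and 0.078 m), for 0.2 s.
2. the 90 mm scraper stands in the rack between the 70 mm and the 110 mm one (z of scraper_90 in the frame of rack below 0.008 m and x of scraper_90 in the frame of rack between -0.058 and 0.058 m and y of scraper_90 in the frame of rack between -0.036 and 0.036 m and angle between scraper_90's own z axis and vertical below 0.1 rad and angle between the y axis of scraper_90 and the y axis of rack, either way round below 0.2 rad and x of scraper_90 in the frame of scraper_70 above 0.018 m and x of scraper_90 in the frame of scraper_110 below -0.018 m), for 0.2 s.
At the end, for the whole second after the job is handed in: All five offcuts lie in the scrap pan. All four scraper blocks stand in the rack on its floor (within 4 mm of it), upright within 0.1 rad and along the rack's y within 0.2 rad, the 90 mm one between the 70 mm and the 110 mm one; everything is at rest (all of step 1 and all of step 2 and z of each of scraper_50, scraper_70, scraper_110 in the frame of rack below 0.008 m and x of scraper_50 in the frame of rack between -0.058 and 0.058 m and y of scraper_50 in the frame of rack between -0.036 and 0.036 m and angle between each of scraper_50, scraper_70, scraper_110's own z axis and vertical below 0.1 rad and angle between the y axis of each of scraper_50, scraper_70, scraper_110 and the y axis of rack, either way round below 0.2 rad and x of scraper_70 in the frame of rack between -0.058 and 0.058 m and y of scraper_70 in the frame of rack between -0.036 and 0.036 m and x of scraper_110 in the frame of rack between -0.058 and 0.058 m and y of scraper_110 in the frame of rack between -0.036 and 0.036 m and linear speed of each of offcut_1, offcut_2, offcut_3, offcut_4, offcut_5, scraper_50, scraper_70, scraper_110, scraper_90 below 0.02 m/s); the robot touches nothing.
It fails at once if an offcut is touched by the fingers (contact force between the fingers and offcut_1 above 0.5 N or contact force between the fingers and offcut_2 above 0.5 N or contact force between the fingers and offcut_3 above 0.5 N or contact force between the fingers and offcut_4 above 0.5 N or contact force between the fingers and offcut_5 above 0.5 N).
It fails at once if a scraper block of the row is lifted out of the rack or knocked over (height (world z) of any of scraper_50, scraper_70, scraper_110 above 0.03 m or angle between any of scraper_50, scraper_70, scraper_110's own z axis and vertical above 0.5 rad).
It fails at once if the cutters, the screw cup or the label roll is moved more than 20 mm (distance of any of flush_cutters, screw_cup, label_roll from where it was at the start of the episode above 0.02 m).
It also fails if it takes over 72 s, if anything falls off the work surface, if the arm or the gripper's body presses on something with over 40 N, if the wrist force passes 120 N, or if a joint passes its speed limit or range.

ROBOT

A 6-joint arm with a two-finger parallel gripper is mounted at the origin on a cart in front of the work surface, level with it; the furniture and walls round the work are solid. World frame = base frame: x ahead of the robot, y to its left, z up, the work surface at z = 0. Lengths are in m, angles in degrees, forces in N, time in s.
With the tool pointing down it reaches from about 0.3 to 0.875 m from the base axis. Payload 4.2 kg.
Tool frame: the origin (TCP) lies midway between the tips of the shut fingers; the grasp point (between the pads) lies 19 mm behind it; z points along the fingers, y is the line along which they close (so a half turn about z gives the same grasp; the last joint's range is limited). The gripper opens to 85 mm and grips with 20 to 120 N. Pads are 22 mm wide; open, the fingers measure 114 mm over their backs; the gripper's body (76 mm by 85 mm) begins 54 mm behind the grasp point. The pads swing forward as they close: fully open they stand 13 mm farther back than shut.
Start: joints at [-73.281, 18.312, 89.639, -0, 72.044, -1.146], TCP at [0.176, -0.547, 0.231] pointing down, gripper open.
Joint ranges: [-177.97, 177.97], [-48.28, 115.42], [12.27, 149.76], [-77.06, 257.06], [2.81, 150.46], [-146.56, 146.56]. Speed limits (degrees/s): [147.25, 147.25, 180, 180, 180, 180].

INTERFACE

Orientations are given as a 3x3 rotation matrix whose columns are the frame's x, y, z axes.
In Python, from cell import arm gives the robot as it stands.
- The arm moves only by the tool move_arm, never from a script. Its argument "increments" is a list of rows, each a list of 7 numbers: the turn, a rotation vector about the tool's x, y, z in degrees, then the shift along the tool's x, y, z in cm, then the gripper's target within -1 to 1 (fully open at 1, half-way at 0, shut at -1). A call has 1 to 5 rows; each row is the pose to reach, as a shift and turn from the pose commanded when the call began, along the tool's axes at that moment; what a row does not reach only later rows make up. A row lasts 1/12 s, in which the tool goes at most 41.7 mm and 7.16 degrees, less where a joint would pass 70% of its speed; a pose out of reach is approached as far as the arm can. A call with a gripper value outside its range is refused whole. The fingers move at their own pace and stop on an object; "grip_force" is the grip in N (left out, the last holds). Time passes only in rows, so rows that repeat a pose let the fingers close. It gives the time, the measured TCP pose, the force, the opening and the grip force at its end, in the units of the state.
- arm.read_state(): the state, without advancing time (a new reading comes with each control period).
- arm.grab_frame(name): name is "side" or "top"; returns (picture, depth): 400x640x3 uint8, red, green, blue; 400x640 float32, m along the optical axis (not along the pixel's ray), 0 where there is no reading.
- arm.camera_params(name): a dict with "K" (3x3 intrinsics, pixels), "D" ([k1, k2, p1, p2, k3] as OpenCV has them; the pictures are not rectified), "T" (4x4, takes a point from camera to world coordinates). Camera axes: x right, y down, z forward; pixel columns grow to the right and rows downward; lengths in m; the calibration is good to about 2 mm. A picture is of the moment at which its call begins. camera_params takes no time and is no camera call.
- arm.hand_in(): hands the job in; it is judged then, once.
The state is a dict: "time": time; "joint_positions": joint angles; "joint_velocities": joint speeds; "joint_efforts": joint torques, N m; "tool_pos": TCP position; "orientation": TCP orientation; "wrist_force": force on the tool from outside, world axes, zero at the start; "ft_torque": the same for the moment, N m; "gripper_width": finger opening in m; "grip_force": force on a finger pad.
Only numpy, scipy, OpenCV 4.12 (cv2) and the standard library are available. Lean on these libraries where they do the work, as an engineer would, in place of code of your own. Each camera call takes 0.05 s, during which the arm holds its last target. There are 200 camera calls.

## Working session

There is one attempt and no reset: what is moved stays moved. The work goes in short steps, Python scripts to look and compute and a tool call to move; the robot and the scene stay as the last step left them, time stands still between calls to the robot, and variables do not carry over. Pictures are saved under pics/ and viewed, at most 10 in all, crops included, and the job is handed in when it is done.

Besides the shell and the picture viewer there is one more tool, called after "Emit:" as name(argument=value, ...) on one line, values as JSON. move_arm: Moves the arm, as the interface text tells. Its arguments: {"type":"object","properties":{"increments":{"type":"array","items":{"type":"array","items":{"type":"number"}}},"grip_force":{"type":"number"}},"required":["increments"]}

```bash
mkdir -p pics; ls; cat > h.py <<'E'
import numpy as np, cv2
from cell import arm
def load(n):
    im,d=arm.grab_frame(n); return im,d,arm.camera_params(n)
def pts(uv,P,z):
    """pixels -> world points on plane height z"""
    uv=np.float64(uv).reshape(-1,1,2)
    r=cv2.undistortPoints(uv,np.float64(P["K"]),np.float64(P["D"])).reshape(-1,2)
    T=np.array(P["T"]); r=np.c_[r,np.ones(len(r))]@T[:3,:3].T; o=T[:3,3]
    return o+r*((z-o[2])/r[:,2])[:,None]
def cloud(d,P):
    h,w=d.shape; u,v=np.meshgrid(np.arange(w),np.arange(h))
    r=cv2.undistortPoints(np.float64(np.c_[u.ravel(),v.ravel()]).reshape(-1,1,2),np.float64(P["K"]),np.float64(P["D"])).reshape(-1,2)
    T=np.array(P["T"]); c=np.c_[r,np.ones(len(r))]*d.reshape(-1,1)
    return (c@T[:3,:3].T+T[:3,3]).reshape(h,w,3)
def save(n,im): cv2.imwrite("pics/"+n+".png",im[:,:,::-1])
E
python3 - <<'E'
from h import *
for n in("top","side"):
    im,d,P=load(n); save(n+"0",im); np.savez("/tmp/%s0.npz"%n,im=im,d=d)
    print(n,np.round(P["T"],3).tolist(),np.round(P["K"],1).tolist())
print(arm.read_state())
E
```

```text
pics
top [[0.018, -0.996, 0.085, 0.432], [-1.0, -0.017, 0.014, -0.095], [-0.012, -0.085, -0.996, 1.273], [0.0, 0.0, 0.0, 1.0]] [[400.7, 0.0, 320.6], [0.0, 400.7, 197.2], [0.0, 0.0, 1.0]]
side [[0.992, -0.06, 0.112, 0.416], [-0.125, -0.611, 0.781, -0.964], [0.022, -0.789, -0.614, 0.724], [0.0, 0.0, 0.0, 1.0]] [[463.5, 0.0, 317.8], [0.0, 463.5, 198.9], [0.0, 0.0, 1.0]]
{'time': 0.1, 'joint_positions': array([-7.32807699e+01,  1.83468777e+01,  8.96995859e+01,  4.14044954e-04,
        7.20444453e+01, -1.14516589e+00]), 'joint_velocities': array([ 0.06098325, -0.05595578, -0.11713509, -0.01672017, -0.06326632,
        0.00510427]), 'joint_efforts': array([-6.39902100e-04, -4.16409731e+01, -2.34705108e+01,  7.49414482e-06,
        4.93118278e-03, -9.43755964e-06]), 'tool_pos': array([ 0.17627619, -0.54686115,  0.23057622]), 'orientation': array([[ 9.51785907e-01,  3.06762749e-01, -4.49869841e-04],
       [ 3.06763077e-01, -9.51784692e-01,  1.52156397e-03],
       [ 3.85799187e-05, -1.58620660e-03, -9.99998741e-01]]), 'wrist_force': array([-0.07409148,  0.27340181,  0.37919782]), 'ft_torque': array([-0.01594882, -0.01407728,  0.04987911]), 'grip_force': 0.0, 'gripper_width': 0.08523994187871503}
```

View pics/top0.png

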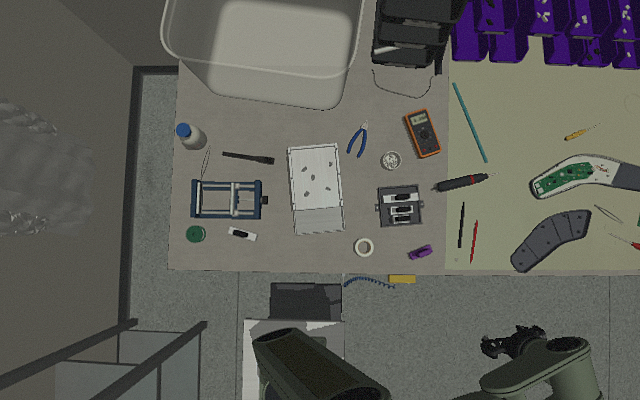

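View pics/side0.png

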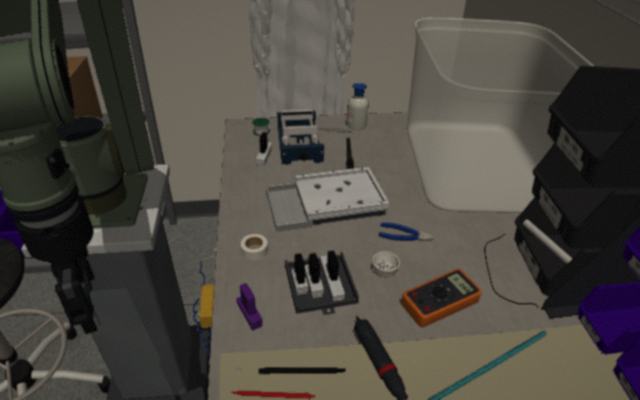

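The top view shows the plate at (317,185) with its open edge toward the robot and the pan at (320,220). The vice is at (227,198), the loose scraper at (242,234) and the rack at (400,205). The cup (391,160), roll (364,247) and cutters (357,138) are bystanders, and the purple look-alike is at (420,252). The candidates for the loose scraper are the white one at (242,234) and the purple one at (420,252); the white one left of the plate in front of the vice fits. I'll confirm it in an enlarged crop.

```bash
python3 - <<'E'
from h import *
a=np.load("/tmp/top0.npz")["im"];b=np.load("/tmp/side0.npz")["im"]
def c(im,x,y,w,h,s): return cv2.resize(im[y:y+h,x:x+w],(400,300),interpolation=cv2.INTER_CUBIC)
m=np.vstack([np.hstack([c(a,200,180,80,60,0),c(a,365,178,80,60,0)]),np.hstack([c(a,277,140,80,60,0) if 0 else c(a,265,135,140,105,0),c(b,270,235,100,75,0)])])
save("crops0",m)
E
```

```text
(no output)
```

View pics/crops0.png

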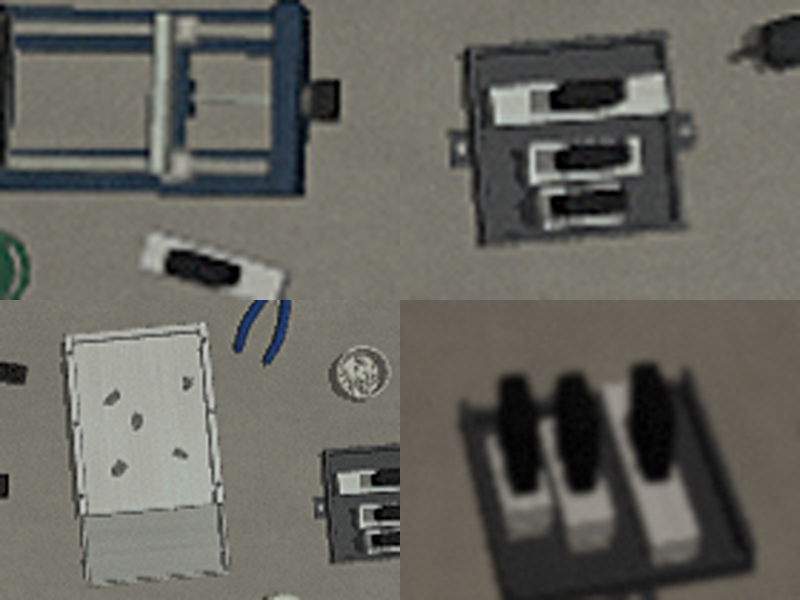

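The crop confirms the loose white scraper at about (242,234), in front of the vice, and three blocks in the rack running 50, 70, 110 away from the robot. Five offcuts lie on the plate. Next I'll measure them.

```bash
python3 - <<'E'
from h import *
for n,boxes in (("top",dict(s90=(225,222,262,246),r110=(385,190,425,203),r70=(385,204,425,212),r50=(385,213,425,224))),("side",dict(s90=(250,125,280,170),r=(285,240,350,300)))):
    z=np.load("/tmp/%s0.npz"%n);im=z["im"];d=z["d"];P=arm.camera_params(n)
    C=cloud(d,P);g=im.max(2)
    print(n,"bench z",np.round(np.median(C[300 if n=="side" else 150,200:260 if n=="top" else 230,2]),4), (d==0).mean())
    blk=(g<45).astype(np.uint8)
    for k,(a,b,c,e) in boxes.items():
        m=np.zeros_like(blk);m[b:e,a:c]=blk[b:e,a:c]
        cn,_=cv2.findContours(m,0,1)
        for q in cn:
            if cv2.contourArea(q)<15: continue
            mm=np.zeros_like(m);cv2.drawContours(mm,[q],-1,1,-1)
            X=C[mm>0];zt=np.percentile(X[:,2],[10,50,90])
            T=X[X[:,2]>.066]
            out=[k,np.round(cv2.minAreaRect(q),1) if 0 else cv2.boundingRect(q),len(T),np.round(zt,3)]
            if len(T)>5:
                (cx,cy),(w,h),an=cv2.minAreaRect(np.float32(T[:,:2]*1000)); out+=[np.round(T.mean(0),4),np.round([cx,cy,w,h,an],1)]
            if n=="top":
                p=pts(q.reshape(-1,2),P,.074);out.append(np.round(np.array(cv2.minAreaRect(np.float32(p[:,:2]*1000))[0]),1));out.append(np.round(cv2.minAreaRect(np.float32(p[:,:2]*1000))[1:] [0],1));out.append(round(cv2.minAreaRect(np.float32(p[:,:2]*1000))[2],1))
            print(*out)
# height map of top: sections
z=np.load("/tmp/top0.npz");C=cloud(z["d"],arm.camera_params("top"))
print("plate",np.round(C[150:232:6,318],3).tolist())
print("platerow",np.round(C[185,284:352:4],3).tolist())
print("rackcol",np.round(C[184:230:2,383],3).tolist())
E
```

```text
top bench z -0.0004 0.00421484375
s90 (233, 230, 15, 7) 58 [0.045 0.072 0.076] [0.4209 0.1657 0.0728] [420.6 165.3  37.1  13.6  77.2] [420.8 161.6] [43.4 15.2] 77.4
r110 (395, 194, 15, 6) 67 [0.063 0.076 0.08 ] [ 0.5404 -0.3237  0.0764] [ 540.2 -325.2   15.4   36.4    0.9] [ 540.2 -322.6] [15.1 42.5] 1.0
r70 (396, 207, 15, 5) 56 [0.062 0.077 0.079] [ 0.5017 -0.3222  0.0984] [ 474.  -218.2   16.1  260.9   15.3] [ 502.7 -325.6] [12.  42.2] 1.0
r50 (395, 216, 16, 5) 57 [0.056 0.077 0.08 ] [ 0.4752 -0.3258  0.077 ] [ 475.6 -327.1   12.2   38.4    1.3] [ 475.7 -324.1] [12.  45.1] 0.9
side bench z -0.0011 0.00395703125
s90 (260, 133, 7, 20) 48 [0.038 0.06  0.074] [0.4193 0.1579 0.0721] [418.2 159.9  39.8  13.8  73.5]
r (285, 254, 47, 46) 296 [0.005 0.044 0.079] [ 0.4872 -0.3411  0.0812] [ 464.7 -640.3  652.4   48.2   85.7]
r (327, 251, 23, 49) 152 [0.005 0.023 0.079] [ 0.5383 -0.3389  0.081 ] [ 485.  -639.7  662.3   20.9   79.8]
plate [[0.687, -0.066, 0.028], [0.668, -0.067, 0.025], [0.648, -0.067, 0.029], [0.63, -0.068, 0.028], [0.61, -0.068, 0.034], [0.432, -0.095, 1.273], [0.573, -0.069
[... 435 characters left out ...]
[0.576, -0.1, 0.031], [0.577, -0.112, 0.027], [0.577, -0.125, 0.025], [0.576, -0.137, 0.039], [0.581, -0.151, -0.003], [0.581, -0.164, -0.001]]
rackcol [[0.586, -0.275, 0.004], [0.579, -0.275, 0.002], [0.571, -0.273, 0.021], [0.566, -0.275, 0.003], [0.56, -0.275, 0.005], [0.554, -0.275, 0.003], [0.545, -0.272, 0.029], [0.539, -0.272, 0.027], [0.532, -0.272, 0.027], [0.527, -0.273, 0.021], [0.522, -0.275, 0.004], [0.515, -0.275, 0.007], [0.509, -0.276, 0.004], [0.502, -0.275, 0.01], [0.496, -0.276, 0.003], [0.49, -0.276, 0.003], [0.484, -0.276, 0.004], [0.477, -0.276, -0.0], [0.471, -0.275, 0.006], [0.465, -0.276, 0.002], [0.458, -0.276, 0.002], [0.452, -0.274, 0.02], [0.446, -0.277, -0.001]]
```

```bash
python3 - <<'E'
from h import *
z=np.load("/tmp/top0.npz");im=z["im"];P=arm.camera_params("top");C=cloud(z["d"],P);H=C[:,:,2]
g=cv2.cvtColor(im,cv2.COLOR_RGB2GRAY)
def rect(uv,zz): 
    r=cv2.minAreaRect(np.float32(pts(uv,P,zz)[:,:2]*1000)); return np.round([*r[0],*r[1],r[2]],1)
def big(m,box):
    a,b,c,e=box;k=np.zeros(m.shape,np.uint8);k[b:e,a:c]=m[b:e,a:c]
    return max(cv2.findContours(k,0,1)[0],key=cv2.contourArea).reshape(-1,2)
hm=cv2.medianBlur(((H>.015)&(H<.06)).astype(np.uint8),3)
print("plate z.030",rect(big(hm,(275,135,355,225)),.036), "expect ~198x156")
for n,b in dict(r110=(375,185,428,203),).items(): print(n,rect(big(g>110,b),.024))
dark=(g<90)|((g>110)); 
print("rack",rect(big(g<80,(370,180,430,232)),.016))
e=big((g<80),(370,180,430,232)); print(np.round(pts(cv2.boxPoints(cv2.minAreaRect(np.float32(e))),P,.018),3).tolist())
a,b,c,e=(284,140,350,212)
m=np.zeros(g.shape,np.uint8);m[b:e,a:c]=(g[b:e,a:c]<140)
for q in cv2.findContours(m,0,1)[0]:
    if 6<cv2.contourArea(q)<80: print("cut",cv2.boundingRect(q),np.round(pts(q,P,.034)[:,:2].mean(0),3))
print("vice col",[ (v,np.round(C[v,u],3).tolist()) for u in(235,245) for v in (212,215,217,219,221)])
print("white110..",[np.round(pts([[u,v]],P,.026)[0,:2],3).tolist() for u,v in((383,198),(418.5,195))])
# bench front around s90
w=big(g>140,(222,220,265,250)); print("s90 white",rect(w,.022))
vm=np.zeros(g.shape,bool);vm[170:222,180:270]=1
V=C[vm&(H>.03)&(H<.1)];print("vice min x by y",[(y,round(V[abs(V[:,1]-y)<.01][:,0].min(),3)) for y in(.1,.12,.14,.16,.18,.2,.22)],V[:,2].max())
E
```

```text
plate z.030 [602.3 -58.2 200.2 156.5   6.2] expect ~198x156
r110 [ 541.3 -327.5   25.4  110.     3.9]
rack [ 518.  -323.5  125.2  152.8    5.8]
[[0.572, -0.242, 0.018], [0.588, -0.394, 0.018], [0.463, -0.404, 0.018], [0.448, -0.253, 0.018]]
cut (304, 191, 6, 6) [ 0.547 -0.032]
cut (325, 187, 6, 4) [ 0.565 -0.098]
cut (311, 174, 4, 7) [ 0.601 -0.051]
cut (301, 166, 6, 6) [ 0.625 -0.023]
cut (329, 162, 4, 5) [ 0.643 -0.105]
vice col [(212, [0.486, 0.183, 0.056]), (215, [0.476, 0.184, 0.052]), (217, [0.471, 0.191, 0.02]), (219, [0.465, 0.192, 0.013]), (221, [0.459, 0.195, 0.001]), (212, [0.486, 0.154, 0.049]), (215, [0.478, 0.16, 0.016]), (217, [0.472, 0.16, 0.014]), (219, [0.466, 0.161, 0.01]), (221, [0.46, 0.163, -0.002])]
white110.. [[0.539, -0.272], [0.55, -0.384]]
s90 white [412.5 139.6  28.9  21.6  73. ]
vice min x by y [(0.1, np.float64(0.469)), (0.12, np.float64(0.465)), (0.14, np.float64(0.48)), (0.16, np.float64(0.48)), (0.18, np.float64(0.474)), (0.2, np.float64(0.473)), (0.22, np.float64(0.479))] 0.08619539467586312
```

```bash
cat >> h.py <<'E'
from scipy.spatial.transform import Rotation as Ro
def Rd(yaw):
    c,s=np.cos(np.radians(yaw)),np.sin(np.radians(yaw)); return np.array([[c,s,0],[s,-c,0],[0,0,-1.]])
def plan(wps,start=None):
    """wps: (x,y,z,yaw) -> per leg: turn deg, shift cm in tool axes of its start, rows needed"""
    s=arm.read_state(); p,R=(s["tool_pos"],s["orientation"]) if start is None else (np.array(start[:3]),Rd(start[3]))
    for w in wps:
        q,Q=np.array(w[:3]),Rd(w[3]); rv=np.degrees(Ro.from_matrix(R.T@Q).as_rotvec()); t=R.T@(q-p)*100
        print(w,"->",np.round(rv,1).tolist(),np.round(t,2).tolist(),"rows %.1f"%max(np.linalg.norm(t)/4.17,np.linalg.norm(rv)/7.16)); p,R=q,Q
E
python3 - <<'E'
from h import *
plan([(.30,-.47,.20,12),(.45,-.38,.16,5),(.5405,-.3245,.13,5),(.5405,-.3245,.04,5),(.5575,-.323,.04,5)])
E
```

```text
(0.3, -0.47, 0.2, 12) -> [-0.1, 0.0, 5.9] [14.13, -3.52, 3.06] rows 3.6
(0.45, -0.38, 0.16, 5) -> [0.0, 0.0, 7.0] [16.54, -5.68, 4.0] rows 4.3
(0.5405, -0.3245, 0.13, 5) -> [0.0, 0.0, 0.0] [9.5, -4.74, 3.0] rows 2.6
(0.5405, -0.3245, 0.04, 5) -> [0.0, 0.0, 0.0] [0.0, 0.0, 9.0] rows 2.2
(0.5575, -0.323, 0.04, 5) -> [0.0, 0.0, 0.0] [1.71, -0.0, 0.0] rows 0.4
```

Emit:
move_arm(increments=[[-0.1,0,5.9,14.1,-3.5,3.1,1],[-0.1,0,5.9,14.1,-3.5,3.1,1],[-0.1,0,5.9,14.1,-3.5,3.1,1],[-0.1,0,5.9,14.1,-3.5,3.1,1],[-0.1,0,5.9,14.1,-3.5,3.1,1]], grip_force=60)

```text
time: 0.52
tool_pos: [0.3028, -0.4674, 0.1986]
orientation: [[0.977, 0.212, 0.0], [0.212, -0.977, 0.002], [0.001, -0.002, -1.0]]
wrist_force: [-0.3, -0.1, -0.2]
gripper_width: 0.085
grip_force: 0.0
```

Emit:
move_arm(increments=[[0,0,7,16.5,-5.7,4,1],[0,0,7,16.5,-5.7,4,1],[0,0,7,16.5,-5.7,4,1],[0,0,7,16.5,-5.7,4,1],[0,0,7,16.5,-5.7,4,1]])

```text
time: 0.93
tool_pos: [0.4523, -0.3783, 0.1587]
orientation: [[0.996, 0.089, 0.0], [0.089, -0.996, 0.001], [0.0, -0.0, -1.0]]
wrist_force: [-1.1, -1.2, 0.5]
gripper_width: 0.0856
grip_force: 0.0
```

Emit:
move_arm(increments=[[0,0,0,9.5,-4.7,3,1],[0,0,0,9.5,-4.7,3,1],[0,0,0,9.5,-4.7,3,1],[0,0,0,9.5,-4.7,3,1],[0,0,0,9.5,-4.7,3,1]])

```text
time: 1.35
tool_pos: [0.54, -0.3256, 0.1293]
orientation: [[0.996, 0.089, -0.002], [0.089, -0.996, -0.001], [-0.002, 0.001, -1.0]]
wrist_force: [-0.6, -1.1, 0.1]
gripper_width: 0.0856
grip_force: 0.0
```

Emit:
move_arm(increments=[[0,0,0,0.05,-0.1,3,1],[0,0,0,0.05,-0.1,6,1],[0,0,0,0.05,-0.1,8,1],[0,0,0,0.05,-0.1,8.9,1],[0,0,0,0.05,-0.1,8.9,1]])

```text
time: 1.77
tool_pos: [0.5381, -0.3255, 0.0395]
orientation: [[0.996, 0.085, -0.003], [0.085, -0.996, 0.0], [-0.003, -0.0, -1.0]]
wrist_force: [0.6, -0.6, 0.9]
gripper_width: 0.0857
grip_force: 0.0
```

Emit:
move_arm(increments=[[0,0,0,0,0,0,-0.6],[0,0,0,0,0,0,-0.6],[0,0,0,0,0,0,-0.6],[0,0,0,0,0,0,-0.6],[0,0,0,0,0,0,-0.6]], grip_force=40)

```text
time: 2.18
tool_pos: [0.5414, -0.3258, 0.0429]
orientation: [[0.996, 0.087, 0.003], [0.087, -0.996, -0.004], [0.003, 0.004, -1.0]]
wrist_force: [-0.2, -2.1, 5.2]
gripper_width: 0.0397
grip_force: 41.7
```

Emit:
move_arm(increments=[[0,0,0,0.5,0,0,-0.6],[0,0,0,1.0,0,0,-0.6],[0,0,0,1.4,0,0,-0.6],[0,0,0,1.7,0,0,-0.6],[0,0,0,1.7,0,0,-0.6]])

```text
time: 2.6
tool_pos: [0.5567, -0.3238, 0.043]
orientation: [[0.996, 0.088, -0.001], [0.088, -0.996, -0.003], [-0.002, 0.002, -1.0]]
wrist_force: [-4.6, -0.4, 10.1]
gripper_width: 0.0392
grip_force: 42.3
```

Emit:
move_arm(increments=[[0,0,0,0,0,0,-0.1],[0,0,0,0,0,0,0.3],[0,0,0,0,0,0,0.8],[0,0,0,0,0,0,1],[0,0,0,0,0,0,1]])

```text
time: 3.02
tool_pos: [0.5575, -0.3233, 0.0409]
orientation: [[0.996, 0.087, 0.0], [0.087, -0.996, -0.002], [0.0, 0.002, -1.0]]
wrist_force: [-0.7, 0.6, -0.3]
gripper_width: 0.0849
grip_force: 0.0
```

Emit:
move_arm(increments=[[0,0,0,0,0,-2.5,1],[0,0,0,0,0,-6,1],[0,0,0,0,0,-7.5,1],[0,0,0,0,0,-7.5,1]])

```text
time: 3.35
tool_pos: [0.5598, -0.3247, 0.1206]
orientation: [[0.996, 0.087, 0.008], [0.087, -0.996, -0.006], [0.007, 0.007, -1.0]]
wrist_force: [0.3, -1.4, -0.2]
gripper_width: 0.0858
grip_force: 0.0
```

```bash
python3 - <<'E'
from h import *
plan([(.5027,-.3255,.115,5),(.5027,-.3255,.04,5),(.4977,-.326,.04,5)])
E
```

```text
(0.5027, -0.3255, 0.115, 5) -> [0.4, -0.4, -0.0] [-5.7, -0.41, 0.51] rows 1.4
(0.5027, -0.3255, 0.04, 5) -> [0.0, 0.0, 0.0] [0.0, 0.0, 7.5] rows 1.8
(0.4977, -0.326, 0.04, 5) -> [0.0, 0.0, 0.0] [-0.5, 0.01, 0.0] rows 0.1
```

Emit:
move_arm(increments=[[0,0,0,-4,-0.25,0,1],[0,0,0,-5.5,-0.25,0,1],[0,0,0,-5.5,-0.25,0,1],[0,0,0,-5.5,-0.25,0,1]])

```text
time: 3.68
tool_pos: [0.5018, -0.3255, 0.1154]
orientation: [[0.996, 0.086, -0.0], [0.086, -0.996, -0.001], [-0.0, 0.001, -1.0]]
wrist_force: [0.2, -0.2, 0.1]
gripper_width: 0.0849
grip_force: 0.0
```

Emit:
move_arm(increments=[[0,0,0,0,0,2.5,1],[0,0,0,0,0,5.5,1],[0,0,0,0,0,7,1],[0,0,0,0,0,7.5,1],[0,0,0,0,0,7.5,1]])

```text
time: 4.1
tool_pos: [0.5026, -0.3252, 0.0393]
orientation: [[0.996, 0.087, -0.002], [0.087, -0.996, 0.0], [-0.002, -0.0, -1.0]]
wrist_force: [-0.4, 0.4, -0.2]
gripper_width: 0.0856
grip_force: 0.0
```

Emit:
move_arm(increments=[[0,0,0,0,0,0,-0.6],[0,0,0,0,0,0,-0.6],[0,0,0,0,0,0,-0.6],[0,0,0,0,0,0,-0.6],[0,0,0,0,0,0,-0.6]])

```text
time: 4.52
tool_pos: [0.5034, -0.3265, 0.0426]
orientation: [[0.996, 0.086, 0.003], [0.086, -0.996, -0.004], [0.003, 0.004, -1.0]]
wrist_force: [0.3, -0.2, 4.0]
gripper_width: 0.0396
grip_force: 40.9
```

Emit:
move_arm(increments=[[0,0,0,-0.2,0,0,-0.6],[0,0,0,-0.4,0,0,-0.6],[0,0,0,-0.5,0,0,-0.6],[0,0,0,-0.5,0,0,-0.6]])

```text
time: 4.85
tool_pos: [0.499, -0.3269, 0.0426]
orientation: [[0.996, 0.086, 0.005], [0.086, -0.996, -0.004], [0.004, 0.004, -1.0]]
wrist_force: [2.0, -0.1, 6.1]
gripper_width: 0.0393
grip_force: 41.2
```

Emit:
move_arm(increments=[[0,0,0,0,0,0,-0.1],[0,0,0,0,0,0,0.3],[0,0,0,0,0,0,0.8],[0,0,0,0,0,0,1],[0,0,0,0,0,0,1]])

```text
time: 5.27
tool_pos: [0.4968, -0.3259, 0.0406]
orientation: [[0.996, 0.087, -0.001], [0.087, -0.996, -0.001], [-0.001, 0.001, -1.0]]
wrist_force: [0.2, 0.2, 0.9]
gripper_width: 0.0843
grip_force: 0.0
```

Emit:
move_arm(increments=[[0,0,0,0,0,-2.5,1],[0,0,0,0,0,-6,1],[0,0,0,0,0,-9.5,1],[0,0,0,0,0,-11,1],[0,0,0,0,0,-11,1]])

```text
time: 5.68
tool_pos: [0.4993, -0.3273, 0.1555]
orientation: [[0.996, 0.086, 0.007], [0.087, -0.996, -0.006], [0.007, 0.007, -1.0]]
wrist_force: [0.2, 0.2, 0.6]
gripper_width: 0.0856
grip_force: 0.0
```

```bash
python3 - <<'E'
from h import *
print(arm.read_state()["joint_positions"])
# move toward s90; blade dir 77.4deg -> frame yaw -12.6
plan([(.46,-.17,.15,-4),(.43,.0,.15,-12.6),(.4208,.1625,.13,-12.6),(.4208,.1625,.036,-12.6)])
E
```

```text
[-3.43157232e+01  2.31866477e+01  9.36155014e+01 -8.26666260e-02
  6.26464670e+01  5.07598571e+01]
(0.46, -0.17, 0.15, -4) -> [0.4, -0.4, 9.0] [-2.55, -16.02, 0.42] rows 3.9
(0.43, 0.0, 0.15, -12.6) -> [0.0, 0.0, 8.6] [-4.18, -16.75, 0.0] rows 4.1
(0.4208, 0.1625, 0.13, -12.6) -> [0.0, 0.0, 0.0] [-4.44, -15.66, 2.0] rows 3.9
(0.4208, 0.1625, 0.036, -12.6) -> [0.0, 0.0, 0.0] [0.0, 0.0, 9.4] rows 2.3
```

Emit:
move_arm(increments=[[0,0,9,-2.35,-15.9,0,1],[0,0,9,-2.35,-15.9,0,1],[0,0,9,-2.35,-15.9,0,1],[0,0,9,-2.35,-15.9,0,1],[0,0,9,-2.35,-15.9,0,1]])

```text
time: 6.1
tool_pos: [0.4563, -0.164, 0.1492]
orientation: [[0.998, -0.067, -0.006], [-0.067, -0.998, 0.003], [-0.006, -0.002, -1.0]]
wrist_force: [0.2, -0.9, -0.5]
gripper_width: 0.0855
grip_force: 0.0
```

Emit:
move_arm(increments=[[0,0,8.6,-4.2,-16.75,0,1],[0,0,8.6,-4.2,-16.75,0,1],[0,0,8.6,-4.2,-16.75,0,1],[0,0,8.6,-4.2,-16.75,0,1],[0,0,8.6,-4.2,-16.75,0,1]])

```text
time: 6.52
tool_pos: [0.4275, 0.0044, 0.1494]
orientation: [[0.977, -0.215, -0.003], [-0.215, -0.977, 0.0], [-0.003, 0.001, -1.0]]
wrist_force: [0.5, -0.5, -0.2]
gripper_width: 0.085
grip_force: 0.0
```

Emit:
move_arm(increments=[[0,0,0,-4.1,-14,0,1],[0,0,0,-4.1,-14,0,1],[0,0,0,-4.45,-15.6,1,1],[0,0,0,-4.45,-15.6,2,1],[0,0,0,-4.45,-15.6,2,1]])

```text
time: 6.93
tool_pos: [0.4193, 0.1668, 0.1277]
orientation: [[0.977, -0.213, -0.003], [-0.213, -0.977, -0.001], [-0.003, 0.002, -1.0]]
wrist_force: [0.6, -0.4, -0.5]
gripper_width: 0.0854
grip_force: 0.0
```

```bash
python3 - <<'E'
from h import *
for n in("side","top"): im,d,P=load(n); np.savez("/tmp/%s1.npz"%n,im=im,d=d)
a=np.load("/tmp/side1.npz")["im"];b=np.load("/tmp/top1.npz")["im"]
c=lambda im,x,y,w,h:cv2.resize(im[y:y+h,x:x+w],(400,400),interpolation=cv2.INTER_CUBIC)
save("chk1",np.hstack([c(a,235,80,100,100),c(a,265,225,100,100)]))
s=arm.read_state();print(s["tool_pos"],s["orientation"][:,0])
plan([(.4208,.1625,.036,-12.6)])
E
```

```text
[0.41987806 0.16281596 0.12886606] [ 0.97652367 -0.21540301 -0.00174831]
(0.4208, 0.1625, 0.036, -12.6) -> [0.2, 0.1, 0.2] [0.11, -0.03, 9.29] rows 2.2
```

View pics/chk1.png

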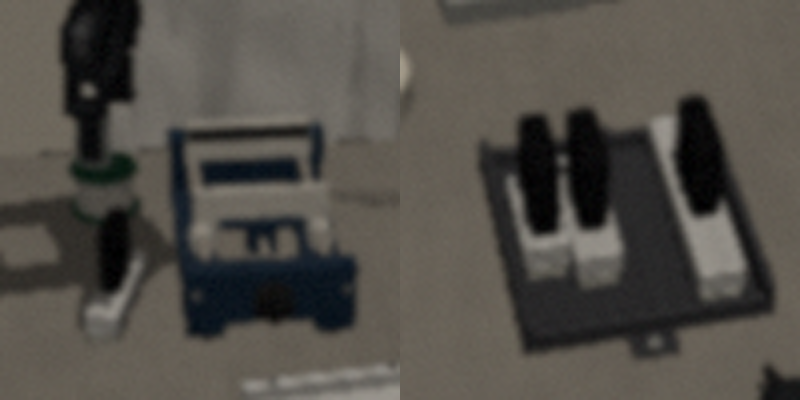

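The rack is spread: 50 and 70 stand together on the left, 110 near the right wall, with a wide gap between. The gripper is above the loose scraper, so I'll descend and grasp.

Emit:
move_arm(increments=[[0,0,0,0.1,0,3,1],[0,0,0,0.1,0,6,1],[0,0,0,0.1,0,8,1],[0,0,0,0.1,0,9.2,1],[0,0,0,0.1,0,9.2,1]])

```text
time: 7.45
tool_pos: [0.4202, 0.1595, 0.036]
orientation: [[0.975, -0.221, -0.005], [-0.221, -0.975, -0.004], [-0.004, 0.005, -1.0]]
wrist_force: [-0.4, -0.4, -0.2]
gripper_width: 0.0855
grip_force: 0.0
```

Emit:
move_arm(increments=[[0,0,0,0,0,0,-0.6],[0,0,0,0,0,0,-0.6],[0,0,0,0,0,0,-0.6],[0,0,0,0,0,0,-0.6],[0,0,0,0,0,0,-0.6]], grip_force=80)

```text
time: 7.87
tool_pos: [0.4232, 0.1622, 0.0397]
orientation: [[0.976, -0.219, 0.004], [-0.219, -0.976, -0.001], [0.004, -0.0, -1.0]]
wrist_force: [-0.3, -1.4, 5.8]
gripper_width: 0.0386
grip_force: 80.8
```

```bash
python3 - <<'E'
from h import *
s=arm.read_state();print(s["tool_pos"],s["gripper_width"],s["wrist_force"])
o=np.array([.5983,-.0586]);c,sn=np.cos(np.radians(6.2)),np.sin(np.radians(6.2));ex,ey=np.array([c,sn]),np.array([-sn,c])
w=lambda x,y,z,yaw=6.2:tuple(np.round([*(o+x*ex+y*ey),z],4))+(yaw,)
print("offcuts in plate frame",[np.round([(np.array(q)-o)@ex,(np.array(q)-o)@ey],3).tolist() for q in((.547,-.032),(.565,-.098),(.601,-.051),(.625,-.023),(.643,-.105))])
Z=.037
plan([(.4208,.1625,Z+.10,-12.6),(.46,.06,Z+.10,-6),w(.0,.022,Z+.1),w(.074,.022,Z+.1),w(.074,.022,Z+.034),w(.074,.022,Z+.0315),
 w(-.094,.022,Z+.0315),w(-.094,.022,Z+.065),w(.074,-.022,Z+.065),w(.074,-.022,Z+.0315),w(-.094,-.022,Z+.0315),w(-.094,-.022,Z+.1)],start=(.4208,.1625,Z,-12.6))
E
```

```text
[0.42315229 0.16221984 0.03971011] 0.03863008393374181 [-0.33577841 -1.37953476  5.75806616]
offcuts in plate frame [[-0.048, 0.032], [-0.037, -0.036], [0.004, 0.007], [0.03, 0.033], [0.039, -0.051]]
(0.4208, 0.1625, 0.137, -12.6) -> [0.0, 0.0, 0.0] [0.0, 0.0, -10.0] rows 2.4
(0.46, 0.06, 0.137, -6) -> [0.0, 0.0, -6.6] [6.06, 9.15, 0.0] rows 2.6
(np.float64(0.5959), np.float64(-0.0367), np.float64(0.137), 6.2) -> [0.0, 0.0, -12.2] [14.53, 8.2, 0.0] rows 4.0
(np.float64(0.6695), np.float64(-0.0287), np.float64(0.137), 6.2) -> [0.0, 0.0, 0.0] [7.4, -0.0, 0.0] rows 1.8
(np.float64(0.6695), np.float64(-0.0287), np.float64(0.071), 6.2) -> [0.0, 0.0, 0.0] [0.0, 0.0, 6.6] rows 1.6
(np.float64(0.6695), np.float64(-0.0287), np.float64(0.0685), 6.2) -> [0.0, 0.0, 0.0] [0.0, 0.0, 0.25] rows 0.1
(np.float64(0.5025), np.float64(-0.0469), np.float64(0.0685), 6.2) -> [0.0, 0.0, 0.0] [-16.8, 0.01, 0.0] rows 4.0
(np.float64(0.5025), np.float64(-0.0469), np.float64(0.102), 6.2) -> [0.0, 0.0, 0.0] [0.0, 0.0, -3.35] rows 0.8
(np.float64(0.6742), np.float64(-0.0725), np.float64(0.102), 6.2) -> [0.0, 0.0, 0.0] [16.79, 4.4, 0.0] rows 4.2
(np.float64(0.6742), np.float64(-0.0725), np.float64(0.0685), 6.2) -> [0.0, 0.0, 0.0] [0.0, 0.0, 3.35] rows 0.8
(np.float64(0.5072), np.float64(-0.0906), np.float64(0.0685), 6.2) -> [0.0, 0.0, 0.0] [-16.8, -0.0, 0.0] rows 4.0
(np.float64(0.5072), np.float64(-0.0906), np.float64(0.137), 6.2) -> [0.0, 0.0, 0.0] [0.0, 0.0, -6.85] rows 1.6
```

Emit:
move_arm(increments=[[0,0,0,0,0,-2,-0.6],[0,0,0,0,0,-5,-0.6],[0,0,0,0,0,-8,-0.6],[0,0,0,0,0,-10,-0.6],[0,0,0,0,0,-10,-0.6]])

```text
time: 8.28
tool_pos: [0.4245, 0.1631, 0.1426]
orientation: [[0.976, -0.218, 0.01], [-0.219, -0.976, 0.001], [0.009, -0.004, -1.0]]
wrist_force: [0.3, 0.3, -2.4]
gripper_width: 0.0387
grip_force: 81.2
```

Emit:
move_arm(increments=[[0,0,-6.6,6.05,9.15,0,-0.6],[0,0,-6.6,6.05,9.15,0,-0.6],[0,0,-6.6,6.05,9.15,0,-0.6],[0,0,-6.6,6.05,9.15,0,-0.6]])

```text
time: 8.62
tool_pos: [0.4621, 0.0555, 0.1376]
orientation: [[0.994, -0.109, 0.001], [-0.109, -0.994, -0.004], [0.001, 0.004, -1.0]]
wrist_force: [0.4, 0.3, -2.3]
gripper_width: 0.0391
grip_force: 81.7
```

Emit:
move_arm(increments=[[0,0,-6,7,4,0,-0.6],[0,0,-12.2,11,6.2,0,-0.6],[0,0,-12.2,14.5,8.2,0,-0.6],[0,0,-12.2,14.5,8.2,0,-0.6],[0,0,-12.2,14.5,8.2,0,-0.6]])

```text
time: 9.03
tool_pos: [0.6024, -0.0414, 0.1371]
orientation: [[0.995, 0.104, 0.006], [0.104, -0.995, -0.004], [0.005, 0.005, -1.0]]
wrist_force: [0.2, 0.1, -2.4]
gripper_width: 0.0387
grip_force: 82.1
```

Emit:
move_arm(increments=[[0,0,0,4,0,0,-0.6],[0,0,0,7.4,0,0,-0.6],[0,0,0,7.4,0,0,-0.6],[0,0,0,7.4,0,0,-0.6],[0,0,0,7.4,0,0,-0.6]])

```text
time: 9.45
tool_pos: [0.6685, -0.0288, 0.137]
orientation: [[0.994, 0.108, -0.003], [0.108, -0.994, -0.002], [-0.004, 0.001, -1.0]]
wrist_force: [-0.0, 0.7, -2.2]
gripper_width: 0.0388
grip_force: 82.1
```

```bash
python3 - <<'E'
from h import *
im,d,P=load("side");np.savez("/tmp/side2.npz",im=im,d=d)
im2,d2,P2=load("top")
c=lambda im,x,y,w,h:cv2.resize(im[y:y+h,x:x+w],(400,400),interpolation=cv2.INTER_CUBIC)
save("chk2",np.hstack([c(im,265,70,140,140),c(im2,260,110,120,120)]))
s=arm.read_state();print(s["tool_pos"],s["orientation"])
plan([(.6695,-.0287,.0717,6.2)])
E
```

```text
[ 0.66850069 -0.02901401  0.13808942] [[ 0.9942024   0.10751174 -0.00167957]
 [ 0.10750889 -0.99420266 -0.00170506]
 [-0.00185315  0.00151461 -0.99999714]]
(0.6695, -0.0287, 0.0717, 6.2) -> [0.1, 0.1, -0.0] [0.12, -0.03, 6.64] rows 1.6
```

View pics/chk2.png

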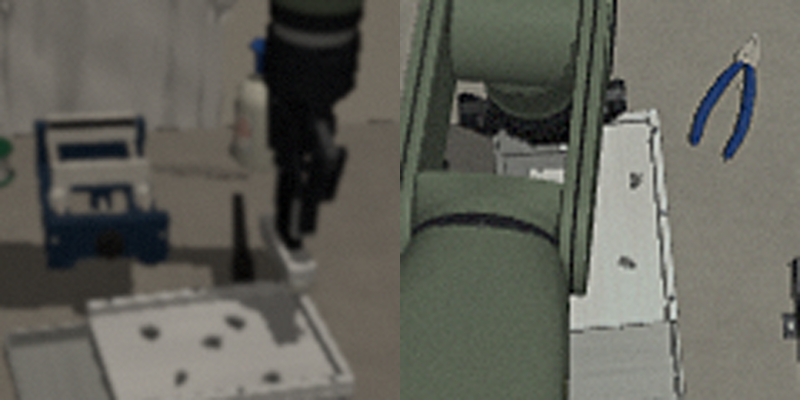

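Emit:
move_arm(increments=[[0,0,0,0.1,0.2,2,-0.6],[0,0,0,0.1,0.2,4.5,-0.6],[0,0,0,0.1,0.2,6,-0.6],[0,0,0,0.1,0.2,6.4,-0.6],[0,0,0,0.1,0.2,6.4,-0.6]])

```text
time: 9.97
tool_pos: [0.6696, -0.0311, 0.0737]
orientation: [[0.994, 0.107, -0.003], [0.107, -0.994, -0.002], [-0.003, 0.001, -1.0]]
wrist_force: [-0.2, 0.3, -2.2]
gripper_width: 0.0388
grip_force: 82.1
```

Emit:
move_arm(increments=[[0,0,0,0,0,0.2,-0.6],[0,0,0,0,0,0.2,-0.6],[0,0,0,0,0,0.2,-0.6]])

```text
time: 10.22
tool_pos: [0.6719, -0.0313, 0.0741]
orientation: [[0.994, 0.107, 0.003], [0.107, -0.994, -0.002], [0.003, 0.002, -1.0]]
wrist_force: [0.1, 0.1, -2.5]
gripper_width: 0.0391
grip_force: 82.1
```

Emit:
move_arm(increments=[[0,0,0,0,0,0.1,-0.6],[0,0,0,0,0,0.1,-0.6],[0,0,0,0,0,0.1,-0.6],[0,0,0,0,0,0.1,-0.6]])

```text
time: 10.55
tool_pos: [0.6713, -0.0312, 0.0719]
orientation: [[0.994, 0.107, 0.001], [0.107, -0.994, -0.002], [0.001, 0.002, -1.0]]
wrist_force: [-0.2, 0.1, -2.5]
gripper_width: 0.0389
grip_force: 82.1
```

```bash
python3 - <<'E'
from h import *
s=arm.read_state();print(s["tool_pos"],s["wrist_force"],s["ft_torque"])
E
```

```text
[ 0.67129629 -0.03124163  0.07190189] [-0.18193582  0.10392118 -2.50230307] [ 0.00947049  0.01021216 -0.03388945]
```

Emit:
move_arm(increments=[[0,0,0,0,0,0.08,-0.6],[0,0,0,-1.5,0,0.08,-0.6],[0,0,0,-3,0,0.08,-0.6],[0,0,0,-4.5,0,0.08,-0.6],[0,0,0,-6,0,0.08,-0.6]])

```text
time: 10.97
tool_pos: [0.611, -0.0377, 0.0708]
orientation: [[0.994, 0.107, 0.001], [0.107, -0.994, -0.002], [0.0, 0.002, -1.0]]
wrist_force: [0.1, -0.0, -2.2]
gripper_width: 0.039
grip_force: 82.1
```

Emit:
move_arm(increments=[[0,0,0,-1.5,0,0,-0.6],[0,0,0,-3,0,0,-0.6],[0,0,0,-4.5,0,0,-0.6],[0,0,0,-6,0,0,-0.6],[0,0,0,-7,0,0,-0.6]])

```text
time: 11.38
tool_pos: [0.5405, -0.0453, 0.0709]
orientation: [[0.994, 0.107, -0.0], [0.107, -0.994, -0.002], [-0.001, 0.002, -1.0]]
wrist_force: [-0.2, 0.2, -3.3]
gripper_width: 0.039
grip_force: 82.1
```

Emit:
move_arm(increments=[[0,0,0,-0.9,0,0,-0.6],[0,0,0,-1.8,0,0,-0.6],[0,0,0,-2.7,0,0,-0.6],[0,0,0,-3.6,0,0,-0.6],[0,0,0,-4,0,0,-0.6]])

```text
time: 11.8
tool_pos: [0.5007, -0.0495, 0.0708]
orientation: [[0.994, 0.107, -0.001], [0.107, -0.994, -0.002], [-0.001, 0.002, -1.0]]
wrist_force: [0.3, 0.0, -1.9]
gripper_width: 0.0388
grip_force: 82.1
```

```bash
python3 - <<'E'
from h import *
im,d,P=load("side");s=arm.read_state();print(s["tool_pos"],s["wrist_force"])
o=np.array([.5983,-.0586]);c,sn=np.cos(np.radians(6.2)),np.sin(np.radians(6.2));print((s["tool_pos"][:2]-o)@np.array([[c,-sn],[sn,c]]))
save("chk3",cv2.resize(im[110:240,240:400],(800,600),interpolation=cv2.INTER_CUBIC))
E
```

```text
[ 0.50037107 -0.04953358  0.07077592] [-1.33326173  0.37770192 -2.54487021]
[-0.09637698  0.01958965]
```

View pics/chk3.png

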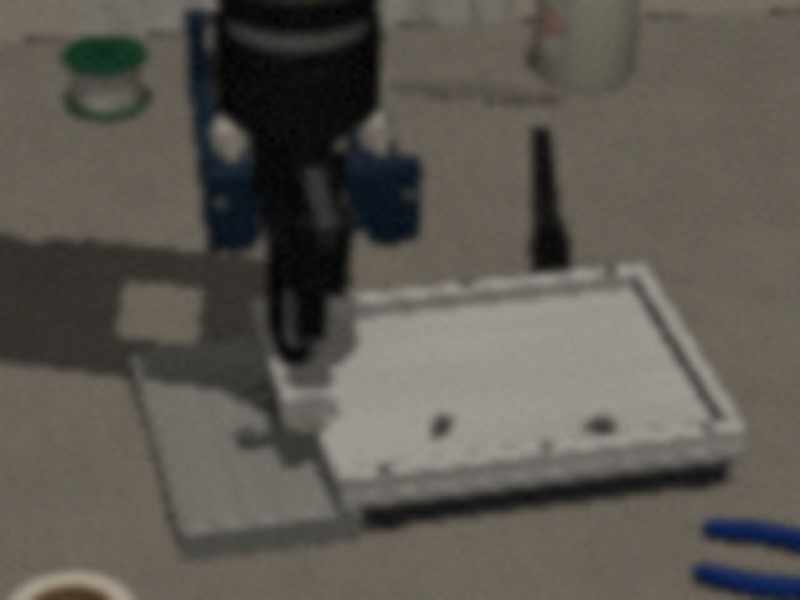

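Three offcuts on the left side are swept off, and one shows in the pan at about (260,435). Two remain on the right at (440,425) and (600,425). Next is the second lane.

Emit:
move_arm(increments=[[0,0,0,0,0,-2,-0.6],[0,0,0,0,0,-3.5,-0.6],[0,0,0,0,0,-3.5,-0.6]])

```text
time: 12.1
tool_pos: [0.5047, -0.0497, 0.1085]
orientation: [[0.994, 0.107, 0.007], [0.107, -0.994, -0.003], [0.007, 0.003, -1.0]]
wrist_force: [1.1, 0.1, -2.4]
gripper_width: 0.039
grip_force: 82.1
```

Emit:
move_arm(increments=[[0,0,0,3.5,1,0,-0.6],[0,0,0,7.5,2,0,-0.6],[0,0,0,11,3,0,-0.6],[0,0,0,15,4,0,-0.6],[0,0,0,17,4.1,0,-0.6]])

```text
time: 12.52
tool_pos: [0.6803, -0.0732, 0.1047]
orientation: [[0.994, 0.107, 0.005], [0.107, -0.994, -0.003], [0.004, 0.003, -1.0]]
wrist_force: [1.0, -0.2, -3.2]
gripper_width: 0.039
grip_force: 82.1
```

Emit:
move_arm(increments=[[0,0,0,0,0,0,-0.6],[0,0,0,0,0,1.5,-0.6],[0,0,0,0,0,2.7,-0.6],[0,0,0,0,0,3.4,-0.6],[0,0,0,0,0,3.5,-0.6]])

```text
time: 12.93
tool_pos: [0.6743, -0.0718, 0.0699]
orientation: [[0.994, 0.107, -0.002], [0.107, -0.994, -0.001], [-0.002, 0.001, -1.0]]
wrist_force: [0.1, 0.5, -2.1]
gripper_width: 0.0389
grip_force: 82.1
```

Emit:
move_arm(increments=[[0,0,0,0,0,0,-0.6],[0,0,0,0,0,0,-0.6],[0,0,0,0,0,0,-0.6]])

```text
time: 13.18
tool_pos: [0.6754, -0.072, 0.0709]
orientation: [[0.994, 0.107, 0.0], [0.107, -0.994, -0.002], [0.0, 0.002, -1.0]]
wrist_force: [0.4, -0.2, -1.9]
gripper_width: 0.0386
grip_force: 82.1
```

Emit:
move_arm(increments=[[0,0,0,-1.5,0,0,-0.6],[0,0,0,-3,0,0,-0.6],[0,0,0,-4.5,0,0,-0.6],[0,0,0,-6,0,0,-0.6],[0,0,0,-7.5,0,0,-0.6]])

```text
time: 13.6
tool_pos: [0.6003, -0.0801, 0.0711]
orientation: [[0.994, 0.107, 0.001], [0.107, -0.994, -0.002], [0.001, 0.002, -1.0]]
wrist_force: [0.0, 0.3, -2.8]
gripper_width: 0.0387
grip_force: 82.1
```

Emit:
move_arm(increments=[[0,0,0,-1.5,0,0,-0.6],[0,0,0,-3,0,0,-0.6],[0,0,0,-4,0,0,-0.6],[0,0,0,-5,0,0,-0.6],[0,0,0,-6,0,0,-0.6]])

```text
time: 14.02
tool_pos: [0.5412, -0.0866, 0.0712]
orientation: [[0.994, 0.107, 0.002], [0.107, -0.994, -0.002], [0.001, 0.002, -1.0]]
wrist_force: [-0.4, 0.1, -2.5]
gripper_width: 0.0387
grip_force: 82.1
```

Emit:
move_arm(increments=[[0,0,0,-0.9,0,0,-0.6],[0,0,0,-1.8,0,0,-0.6],[0,0,0,-2.7,0,0,-0.6],[0,0,0,-3.6,0,0,-0.6],[0,0,0,-4,0,0,-0.6]])

```text
time: 14.43
tool_pos: [0.5, -0.0908, 0.0708]
orientation: [[0.994, 0.107, -0.001], [0.107, -0.994, -0.002], [-0.001, 0.001, -1.0]]
wrist_force: [-0.2, -0.6, -2.2]
gripper_width: 0.0387
grip_force: 82.1
```

Emit:
move_arm(increments=[[0,0,0,0,0,0,-0.6],[0,0,0,0,0,-3,-0.6],[0,0,0,0,0,-6,-0.6],[0,0,0,0,0,-8,-0.6],[0,0,0,0,0,-8,-0.6]])

```text
time: 14.85
tool_pos: [0.5051, -0.0913, 0.1553]
orientation: [[0.994, 0.107, 0.011], [0.107, -0.994, -0.004], [0.01, 0.005, -1.0]]
wrist_force: [1.3, -1.0, -2.6]
gripper_width: 0.0387
grip_force: 82.2
```

```bash
python3 - <<'E'
from h import *
im,d,P=load("side");s=arm.read_state();print(s["tool_pos"],s["wrist_force"])
save("chk4",cv2.resize(im[150:310,240:400],(600,600),interpolation=cv2.INTER_CUBIC))
E
```

```text
[ 0.50356752 -0.0909411   0.15292726] [ 0.48085154  0.22239927 -3.0665622 ]
```

View pics/chk4.png

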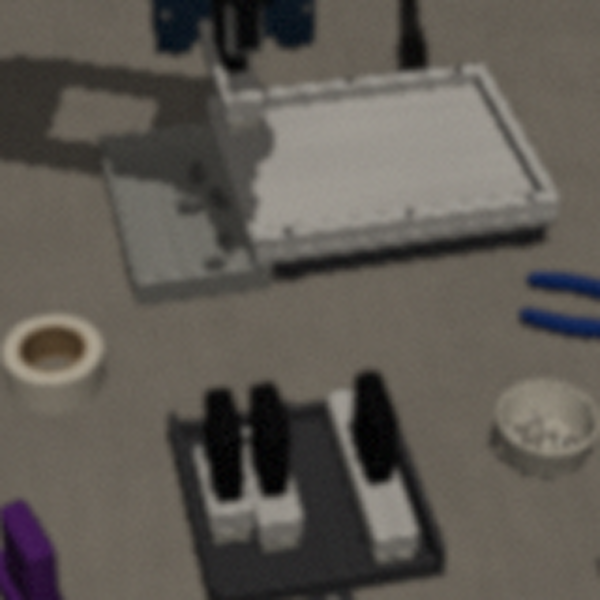

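The plate is clear, and five offcuts show in the pan at about (195,170), (190,208), (212,195), (228,240) and (212,265). Now I'll measure the gap in the rack.

```bash
python3 - <<'E'
from h import *
im,d,P=load("top");C=cloud(d,P);g=im.max(2)
m=np.zeros(g.shape,np.uint8);m[180:232,383:425]=(g<45)[180:232,383:425]
for q in cv2.findContours(m,0,1)[0]:
    if cv2.contourArea(q)<15: continue
    r=cv2.minAreaRect(np.float32(pts(q,P,.077)[:,:2]*1000)); mm=np.zeros_like(m);cv2.drawContours(mm,[q],-1,1,-1);X=C[(mm>0)&(C[:,:,2]>.066)&(C[:,:,2]<.09)]
    print(cv2.boundingRect(q),np.round([*r[0],*r[1],r[2]],1),np.round(X.mean(0),4),len(X))
w=(C[:,:,2]>.02)&(C[:,:,2]<.036)&(cv2.cvtColor(im,cv2.COLOR_RGB2GRAY)>100)
for y in(-.285,-.295,-.35,-.36):
    X=C[w&(abs(C[:,:,1]-y)<.006)&(C[:,:,0]>.44)&(C[:,:,0]<.6)];print(y,np.round(np.unique(np.round(X[:,0],3)),3))
E
```

```text
(395, 216, 16, 5) [ 475.6 -323.6   11.9   45.1    0.9] [ 0.4752 -0.3268  0.0769] 62
(395, 208, 15, 6) [ 498.1 -321.4   13.    42.5    8. ] [ 0.4983 -0.3238  0.0773] 56
(394, 189, 15, 6) [ 555.  -318.9   15.1   42.3    1. ] [ 0.5548 -0.3212  0.0768] 65
-0.285 [0.542 0.545 0.546 0.548 0.549 0.551 0.552 0.555 0.558 0.561]
-0.295 [0.486 0.489 0.492 0.495 0.498 0.499 0.502 0.505 0.508 0.542 0.545 0.546
 0.548 0.549 0.552 0.554 0.555 0.558 0.561 0.562 0.564 0.565]
-0.35 [0.465 0.487 0.49  0.493 0.496 0.512 0.546 0.547 0.549 0.55  0.552 0.553
 0.556 0.562 0.565 0.568]
-0.36 [0.49  0.493 0.496 0.497 0.499 0.503 0.506 0.509 0.512 0.55  0.553 0.555
 0.556 0.559 0.562 0.565 0.566 0.568]
```

```bash
python3 - <<'E'
from h import *
s=arm.read_state();print(s["tool_pos"])
plan([(.515,-.2,.152,5.5),(.5267,-.323,.152,5),(.5267,-.323,.085,5)])
E
```

```text
[ 0.50199857 -0.09063754  0.15107643]
(0.515, -0.2, 0.152, 5.5) -> [0.1, -0.1, 0.7] [0.12, 11.01, -0.07] rows 2.6
(0.5267, -0.323, 0.152, 5) -> [0.0, 0.0, 0.5] [-0.01, 12.36, 0.0] rows 3.0
(0.5267, -0.323, 0.085, 5) -> [0.0, 0.0, 0.0] [0.0, 0.0, 6.7] rows 1.6
```

Emit:
move_arm(increments=[[0,0,0.7,0,3,0,-0.6],[0,0,0.7,0.1,6,0,-0.6],[0,0,0.7,0.1,9,0,-0.6],[0,0,0.7,0.1,11,0,-0.6],[0,0,0.7,0.1,11,0,-0.6]])

```text
time: 15.37
tool_pos: [0.5142, -0.2032, 0.1488]
orientation: [[0.996, 0.092, -0.002], [0.092, -0.996, -0.002], [-0.002, 0.002, -1.0]]
wrist_force: [1.3, 0.2, -2.0]
gripper_width: 0.0389
grip_force: 82.2
```

Emit:
move_arm(increments=[[0,0,0.5,0,3,0,-0.6],[0,0,0.5,0,6,0,-0.6],[0,0,0.5,0,9,0,-0.6],[0,0,0.5,0,12.3,0,-0.6],[0,0,0.5,0,12.3,0,-0.6]])

```text
time: 15.78
tool_pos: [0.5262, -0.327, 0.149]
orientation: [[0.997, 0.084, -0.001], [0.084, -0.996, -0.004], [-0.001, 0.004, -1.0]]
wrist_force: [0.6, -0.6, -2.3]
gripper_width: 0.0386
grip_force: 82.3
```

Emit:
move_arm(increments=[[0,0,0,0,0,0,-0.6],[0,0,0,0,0,2,-0.6],[0,0,0,0,0,4,-0.6],[0,0,0,0,0,5.5,-0.6],[0,0,0,0,0,5.5,-0.6]])

```text
time: 16.2
tool_pos: [0.5233, -0.319, 0.0918]
orientation: [[0.996, 0.088, -0.008], [0.088, -0.996, 0.004], [-0.008, -0.005, -1.0]]
wrist_force: [-1.2, 0.9, -2.6]
gripper_width: 0.0387
grip_force: 82.5
```

```bash
python3 - <<'E'
from h import *
im,d,P=load("side");s=arm.read_state();print(s["tool_pos"],s["orientation"][:,0],s["wrist_force"])
save("chk5",cv2.resize(im[220:320,270:370],(600,600),interpolation=cv2.INTER_CUBIC))
E
```

```text
[ 0.52451387 -0.31987417  0.09376268] [ 0.99613593  0.08769258 -0.00481976] [-0.14106801 -0.18936196 -2.06038117]
```

View pics/chk5.png

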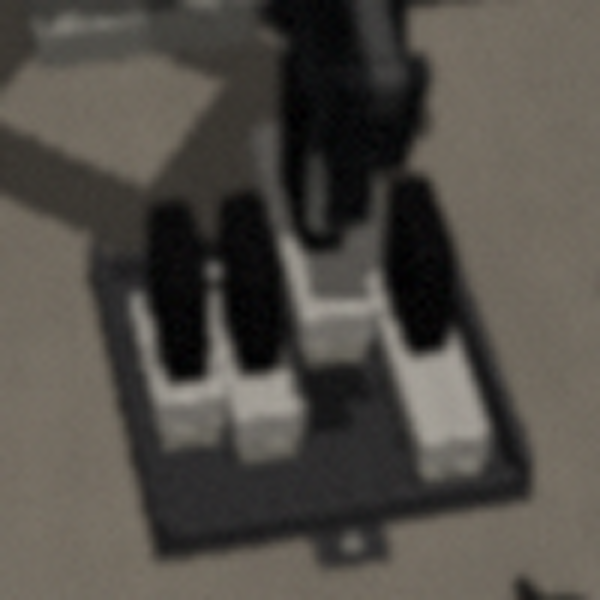

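The scraper hangs between the 70 (250,330) and the 110 (425,330), over the free floor with room on both sides. Lowering it now.

Emit:
move_arm(increments=[[0,0,0,0,0,0,-0.6],[0,0,0,0,0,1,-0.6],[0,0,0,0,0,2.5,-0.6],[0,0,0,0,0,3.5,-0.6],[0,0,0,0,0,3.8,-0.6]])

```text
time: 16.67
tool_pos: [0.5275, -0.3223, 0.059]
orientation: [[0.996, 0.086, 0.003], [0.086, -0.996, -0.002], [0.003, 0.002, -1.0]]
wrist_force: [1.1, 4.7, 14.1]
gripper_width: 0.0393
grip_force: 84.2
```

Emit:
move_arm(increments=[[0,0,0,0,0,0,-0.6],[0,0,0,0,0,0,-0.6],[0,0,0,0,0,0.5,-0.6],[0,0,0,0,0,0.8,-0.6],[0,0,0,0,0,0.8,-0.6]])

```text
time: 17.08
tool_pos: [0.526, -0.3225, 0.05]
orientation: [[0.996, 0.087, 0.0], [0.087, -0.996, -0.002], [0.0, 0.002, -1.0]]
wrist_force: [1.2, 0.2, -1.8]
gripper_width: 0.0392
grip_force: 82.6
```

Emit:
move_arm(increments=[[0,0,0,0,0,0.1,-0.6],[0,0,0,0,0,0.1,-0.6],[0,0,0,0,0,0.1,-0.6]])

```text
time: 17.33
tool_pos: [0.5259, -0.3225, 0.0488]
orientation: [[0.996, 0.086, -0.0], [0.086, -0.996, -0.001], [-0.0, 0.001, -1.0]]
wrist_force: [1.0, 0.0, -2.9]
gripper_width: 0.0393
grip_force: 82.5
```

A 14 N contact spike showed on the way down, so I'll look before releasing.

```bash
python3 - <<'E'
from h import *
im,d,P=load("side");s=arm.read_state();print(s["tool_pos"],s["wrist_force"],s["ft_torque"])
save("chk6",cv2.resize(im[220:320,270:370],(600,600),interpolation=cv2.INTER_CUBIC))
E
```

```text
[ 0.52591269 -0.32250597  0.04887164] [ 0.66054738 -0.00922879 -1.85587787] [ 0.05438716 -0.13425681 -0.05878622]
```

View pics/chk6.png

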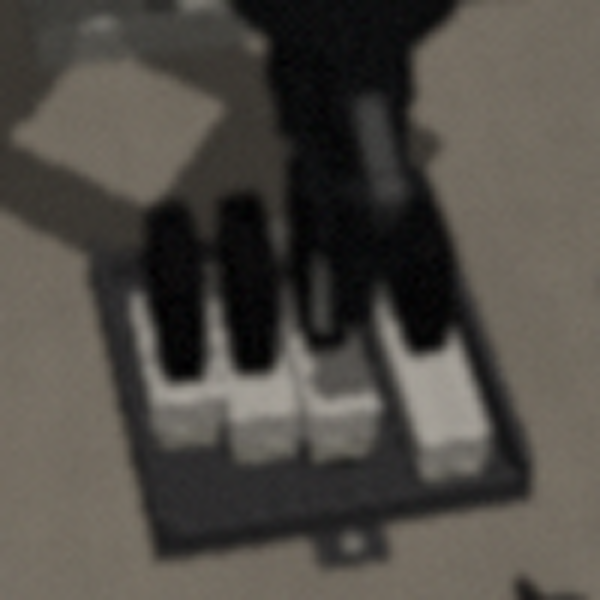

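The scraper is in the gap between the 70 (255,420) and the 110 (450,440), close to the 70 and probably grazing its edge. I'll shift it 3 mm toward the 110 and lower it to contact.

Emit:
move_arm(increments=[[0,0,0,0.3,0,0,-0.6],[0,0,0,0.3,0,0,-0.6],[0,0,0,0.3,0,0.2,-0.6],[0,0,0,0.3,0,0.3,-0.6],[0,0,0,0.3,0,0.3,-0.6]])

```text
time: 17.8
tool_pos: [0.5288, -0.3221, 0.0459]
orientation: [[0.996, 0.087, -0.0], [0.087, -0.996, -0.001], [-0.001, 0.001, -1.0]]
wrist_force: [0.1, 0.3, -2.9]
gripper_width: 0.0392
grip_force: 82.6
```

Emit:
move_arm(increments=[[0,0,0,0,0,0.15,-0.6],[0,0,0,0,0,0.15,-0.6],[0,0,0,0,0,0.15,-0.6]])

```text
time: 18.05
tool_pos: [0.529, -0.3222, 0.0448]
orientation: [[0.996, 0.087, 0.0], [0.087, -0.996, -0.002], [0.0, 0.002, -1.0]]
wrist_force: [1.0, -0.1, -1.8]
gripper_width: 0.0389
grip_force: 82.6
```

Emit:
move_arm(increments=[[0,0,0,0,0,0.15,-0.6],[0,0,0,0,0,0.15,-0.6],[0,0,0,0,0,0.15,-0.6],[0,0,0,0,0,0.15,-0.6]])

```text
time: 18.38
tool_pos: [0.5294, -0.3224, 0.0438]
orientation: [[0.996, 0.087, 0.001], [0.087, -0.996, -0.002], [0.001, 0.002, -1.0]]
wrist_force: [-0.5, -0.8, 2.2]
gripper_width: 0.0385
grip_force: 82.7
```

Emit:
move_arm(increments=[[0,0,0,0,0,0.1,-0.6],[0,0,0,0,0,0.1,-0.6],[0,0,0,0,0,0.1,-0.6],[0,0,0,0,0,0.1,-0.6]])

```text
time: 18.72
tool_pos: [0.5294, -0.3225, 0.0438]
orientation: [[0.996, 0.086, 0.001], [0.086, -0.996, -0.002], [0.001, 0.002, -1.0]]
wrist_force: [-2.0, 1.0, 7.3]
gripper_width: 0.0384
grip_force: 83.5
```

The scraper reached the floor at the expected height of 43.8 mm. Releasing and retreating.

Emit:
move_arm(increments=[[0,0,0,0,0,0,-0.1],[0,0,0,0,0,0,0.3],[0,0,0,0,0,0,0.8],[0,0,0,0,0,0,1],[0,0,0,0,0,0,1]])

```text
time: 19.13
tool_pos: [0.5291, -0.3222, 0.0421]
orientation: [[0.996, 0.087, 0.0], [0.087, -0.996, -0.002], [0.0, 0.002, -1.0]]
wrist_force: [-0.2, 0.6, 0.1]
gripper_width: 0.0844
grip_force: 0.0
```

Emit:
move_arm(increments=[[0,0,0,0,0,-2,1],[0,0,0,0,0,-5,1],[0,0,0,0,0,-9,1],[0,0,0,0,0,-13,1],[0,0,0,0,0,-15,1]])

```text
time: 19.55
tool_pos: [0.5307, -0.323, 0.1974]
orientation: [[0.996, 0.087, 0.007], [0.087, -0.996, -0.006], [0.006, 0.006, -1.0]]
wrist_force: [0.6, -0.3, 0.7]
gripper_width: 0.0852
grip_force: 0.0
```

Emit:
move_arm(increments=[[0,0,0,-4,2,-1,1],[0,0,0,-8,5,-1,1],[0,0,0,-12,8,-1,1],[0,0,0,-16,11,-1,1],[0,0,0,-17,11,-1,1]])

```text
time: 19.97
tool_pos: [0.3678, -0.4481, 0.2025]
orientation: [[0.996, 0.087, 0.001], [0.087, -0.996, -0.003], [0.001, 0.003, -1.0]]
wrist_force: [0.3, -0.0, -0.7]
gripper_width: 0.0853
grip_force: 0.0
```

```bash
python3 - <<'E'
from h import *
im,d,P=load("side");im2,d2,P2=load("top")
c=lambda im,x,y,w,h:cv2.resize(im[y:y+h,x:x+w],(400,400),interpolation=cv2.INTER_CUBIC)
save("chk7",np.hstack([c(im,250,180,130,130),c(im2,280,135,150,150)]))
C=cloud(d2,P2);g=im2.max(2)
m=np.zeros(g.shape,np.uint8);m[180:232,383:425]=(g<45)[180:232,383:425]
for q in cv2.findContours(m,0,1)[0]:
    if cv2.contourArea(q)<15: continue
    r=cv2.minAreaRect(np.float32(pts(q,P2,.077)[:,:2]*1000)); mm=np.zeros_like(m);cv2.drawContours(mm,[q],-1,1,-1);X=C[(mm>0)&(C[:,:,2]>.066)&(C[:,:,2]<.09)]
    print(cv2.boundingRect(q),np.round([*r[0],*r[1],r[2]],1),np.round(X.mean(0),4),len(X))
E
```

```text
(395, 216, 16, 6) [ 474.2 -323.5   12.9   45.4    5.7] [ 0.4744 -0.3265  0.0771] 59
(395, 208, 14, 6) [ 496.9 -320.5   13.9   40.3    7.3] [ 0.4974 -0.3232  0.077 ] 56
(394, 199, 14, 6) [ 524.9 -317.5   15.    39.3    1. ] [ 0.5251 -0.3194  0.0761] 64
(394, 189, 15, 6) [ 555.  -319.    15.1   42.4    1. ] [ 0.5549 -0.3216  0.0768] 65
```

View pics/chk7.png

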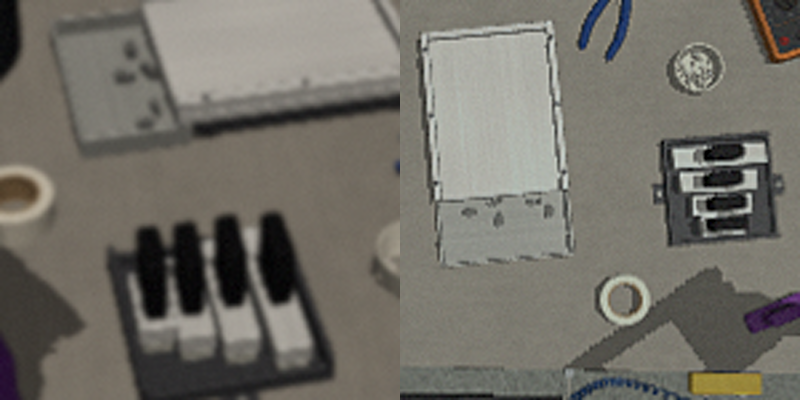

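The four blocks stand in order in the rack, five offcuts lie in the pan, the plate is clear and the bystanders look unmoved. Handing in.

```bash
python3 -c "
from cell import arm
print(arm.hand_in())"
```

```text
the job is handed in; nothing more can be done
None
```

I handed the job in at about 20 s of the 72 s allowed; no verdict came back. My last pictures show all five offcuts in the scrap pan and the 90 mm scraper standing in the rack between the 70 mm and 110 mm ones, with the cutters, cup and roll not visibly moved.

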